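Ready the bench clay extruder for loading

ROBOT

A 6-joint arm with a two-finger parallel gripper is mounted at the origin on the work surface. World frame = base frame: x ahead of the robot, y to its left, z up, the work surface at z = 0. Lengths are in m, angles in rad, forces in N, time in s.
With the tool pointing down it reaches from about 0.275 to 0.75 m from the base axis. Payload 10.2 kg.
Tool frame: the origin (TCP) lies midway between the tips of the shut fingers; the grasp point (between the pads) lies 19 mm behind it (env.hold_point_z is the distance from the TCP to the grasp point, in m); z points along the fingers, y is the line along which they close (so a half turn about z gives the same grasp; the last joint's range is limited). The gripper opens to 85 mm and grips with 20 to 120 N. Pads are 22 mm wide; open, the fingers measure 114 mm over their backs; the gripper's body (76 mm by 85 mm) begins 54 mm behind the grasp point. The pads swing forward as they close: fully open they stand 13 mm farther back than shut.
Start: joints at [1.087, 0.313, 1.498, -0, 1.331, -0.223], TCP at [0.135, 0.507, 0.231] pointing down, gripper open.
Joint ranges: [-2.94, 2.94], [-0.97, 2.17], [0.19, 2.56], [-1.23, 4.37], [0.02, 3.11], [-2.88, 2.88]. Speed limits (rad/s): [2.39, 2.39, 3.01, 3.14, 3.14, 3.14].

INTERFACE

Orientations are given as a unit quaternion [x, y, z, w].
In Python, from bench import env, kinematics, monitor, eyes, job gives the robot as it stands. The module is installed in compiled form; this text tells all that it offers. Calls block until the motion is done:
- env.reach(position, orientation): joint-space move of the TCP to a pose.
- env.movel(position, velocity=0.15, frame=None, guard=None): straight line of the TCP; frame=None keeps the orientation; velocity is the mean speed in m/s. With guard (N) it stops when the force on the tool has changed by that much, and returns True; else False.
- env.set_joints(angles): joint-space move.
- env.release() and env.close_gripper(effort=None): open the fingers fully, or close them until they stop; effort is the grip in N (None keeps the last).
- env.hold(seconds).
- kinematics.ik(position, orientation): joint angles nearest the present ones, or None.
- monitor.sense(): the state.
- eyes.grab_frame(name): name is "side" or "top"; returns a dict with "frame" (400x640x3 uint8, red, green, blue), "mtx" (3x3 intrinsics, pixels), "view" (4x4, takes a point from world to camera coordinates). Camera axes: x right, y down, z forward; pixel columns grow to the right and rows downward; lengths in m; the calibration is good to about 2 mm. A picture is of the moment at which its call begins. There is no depth.
A pose or a line that the arm cannot do raises env.MotionError and nothing moves.
- job.hand_in(): hands the job in; it is judged then, once.
The state is a dict: "clock": time; "joints": joint angles; "qvel": joint speeds; "joint_efforts": joint torques, N m; "position": TCP position; "ee_rot": TCP orientation; "contact_force": force on the tool from outside, world axes, zero at the start; "ft_torque": the same for the moment, N m; "finger_gap": opening from 0.0 (shut) to 1.0 (fully open); "gripper_force": force on a finger pad.
Only numpy, scipy, OpenCV 4.12 (cv2) and the standard library are available. Lean on these libraries where they do the work, as an engineer would, in place of code of your own. Each camera call takes 0.05 s, during which the arm holds its last target. There are 200 camera calls.

TASK

Get the bench clay extruder ready for its next load: with the wooden scraper, and with nothing else, scrape the four dry clay crumbs off the catch board into the scrap pan, then stand the scraper upright on the table. Next take the plunger by its wooden knob and draw it gently straight back in line with the barrel, without forcing it or pushing it sideways, until the piston has passed the whole loading port, stopping before it meets the end cap. Finish while still holding the knob there so that clay can be loaded, and leave the other things on the table where they are.

Things in the scene. Friction and masses are not known exactly. Their poses are not given: they have to be found in the camera images.
- extruder: Bench clay extruder bolted to the table: level aluminium barrel, outside 54 mm, on a grey base plate 190 x 90 mm, all of it under 97 mm high. Origin under the base plate at table height; x level along the barrel towards the end cap and knob (the pull-out direction). Barrel axis at y = 0, 62 mm above the table; the barrel runs from x = -85 to +65 mm, the die ring begins at -97 mm
- port (a point): Loading port: open window in the top of the barrel, 45 mm along it and about 32 mm wide, from x = -25 to +20 mm of the extruder; the point is its middle, at the barrel's outer top, 87 mm above the table
- end_cap (a point): Centre of the end cap's inner face, on the barrel's axis, at x = +65 mm of the extruder. The cap with its bush reaches 22 mm further; the rod runs through its 16 mm guide hole
- piston_face (a point): Centre of the piston's front (die side) face. The black piston, 44 mm across and 22 mm long, has 1 mm of play all round in the bore; it starts between die and port. x along the rod towards the knob. The port is clear when this point is past x = +20 mm of the extruder; the piston meets the end cap at +43 mm
- knob (a point): Centre of the turned wooden knob, 40 mm across and 40 mm long (full width over its middle 20 mm), on the end of the 14 mm steel rod, on its axis, 207 mm behind the piston's front face. x along the rod, away from the barrel. It starts 45 to 70 mm beyond the end of the machine, clear all round. Plunger about 0.3 kg, no spring, slides with a few newtons
- board: Catch board fixed to the table in front of the die: 200 mm (x) x 190 mm (y) x 18 mm thick, origin under its middle at table height; its y axis points to the edge where the scrap pan stands
- pan: Flat sheet-steel scrap pan, fixed along the +y edge of the board, 2 mm from it: 236 mm (x) x 78 mm (y), origin under its middle at table height; floor 2 mm thick; low front lip along the board 12 mm high, other walls up to 30 mm
- scraper_center (a point): Centre of the scraper, half-way up, 29 mm above its underside: a hardwood block with a steel blade let into one long face, 120 mm long (x), 26 mm thick (y), 57 mm high (z), standing upright on its flat underside; its top 13 mm are narrowed to 19 mm. 0.16 kg
- crumb0_center (a point): Centre of a dry clay crumb lying on the board, about 30 x 24 x 14 mm; the point is 6 mm above its underside
- crumb1_center (a point): Centre of a dry clay crumb lying on the board, about 30 x 24 x 14 mm; the point is 6 mm above its underside
- crumb2_center (a point): Centre of a dry clay crumb lying on the board, about 30 x 24 x 14 mm; the point is 6 mm above its underside
- crumb3_center (a point): Centre of a dry clay crumb lying on the board, about 30 x 24 x 14 mm; the point is 6 mm above its underside
- kidney: flat steel kidney rib, about 120 x 46 x 4 mm, lying on the table behind the extruder; leave alone. Origin in the middle of its underside
- dies: short stack of three round steel dies, 52 mm across, 18 mm high, standing on the table behind the extruder; leave alone. Origin in the middle of its underside
- ribbon_tool: maroon-handled ribbon trimming tool, 160 mm long, 12 mm thick, lying on the table on the robot's right; leave alone. Origin in the middle of its underside
- needle_tool: maroon-handled needle tool, 165 mm long, 12 mm thick, lying on the table behind the board; leave alone. Origin in the middle of its underside
There are look-alikes about, which are no part of the job. What is shaped like the part that bears piston_face but orange or red is not meant.

How it is judged:
By the outcome, as a careful person would: the job done as asked, in the order asked, and still so for the second after the job is handed in, while the arm keeps its last pose, push and grip.
It also fails if it takes over 64 s, if anything falls off the work surface, if the arm or the gripper's body presses on something with over 40 N, if the wrist force passes 120 N, or if a joint passes its speed limit or range.

## Working session

There is one attempt and no reset: what is moved stays moved. The work goes in short steps, each a Python script; the robot and the scene stay as the last script left them, time stands still between calls to the robot, and variables do not carry over. Pictures are saved under pics/ and viewed, at most 10 in all, crops included, and the job is handed in when it is done.

```bash
mkdir -p pics; python3 - <<'E'
from bench import env, monitor, eyes
import cv2
for n in("side","top"):
    f=eyes.grab_frame(n); cv2.imwrite(f"pics/{n}0.png",f["frame"][:,:,::-1]); print(n,f["mtx"].round(1).tolist(),f["view"].round(4).tolist())
s=monitor.sense(); print(s); print(env.hold_point_z)
E
```

```text
side [[478.1, 0.0, 328.0], [0.0, 478.1, 195.3], [0.0, 0.0, 1.0]] [[0.9428, -0.3333, -0.0079, -0.4436], [-0.1737, -0.4708, -0.865, 0.1742], [0.2846, 0.8168, -0.5018, 1.1875], [0.0, 0.0, 0.0, 1.0]]
top [[500.7, 0.0, 320.7], [0.0, 500.7, 198.4], [0.0, 0.0, 1.0]] [[0.014, -0.9999, -0.0018, 0.0379], [-0.9974, -0.0139, -0.07, 0.4635], [0.07, 0.0028, -0.9975, 1.4153], [0.0, 0.0, 0.0, 1.0]]
{'clock': 0.1, 'joints': array([ 1.08656702e+00,  3.13372397e-01,  1.49832236e+00, -9.96518468e-06,
        1.33100982e+00, -2.23380847e-01]), 'qvel': array([ 6.70409935e-04, -2.02559073e-04, -3.74381079e-03,  1.83565441e-04,
       -5.04405555e-04,  6.86178328e-05]), 'joint_efforts': array([ 1.61229695e-03, -4.12899506e+01, -2.60139120e+01, -2.14329466e-04,
        2.96997328e-03,  1.33290720e-05]), 'position': array([0.13529775, 0.50704027, 0.23081797]), 'ee_rot': array([ 1.30053585e-01,  9.91506811e-01, -5.23204268e-04, -1.88084805e-04]), 'contact_force': array([-0.89785409, -0.12271636,  0.30417964]), 'ft_torque': array([-0.01738515, -0.02239839, -0.02089488]), 'gripper_force': 0.0, 'finger_gap': 0.9989690107070403}
0.0187
```

View pics/top0.png

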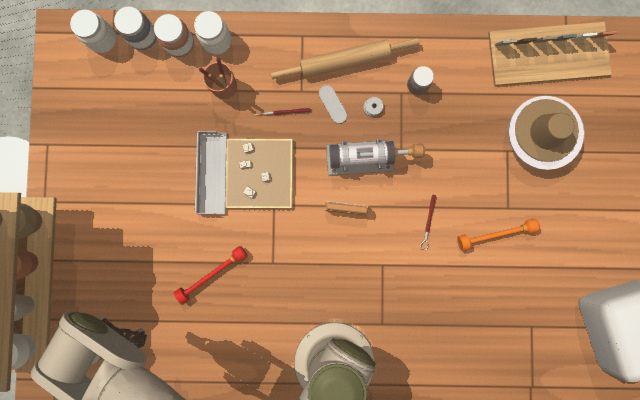

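View pics/side0.png

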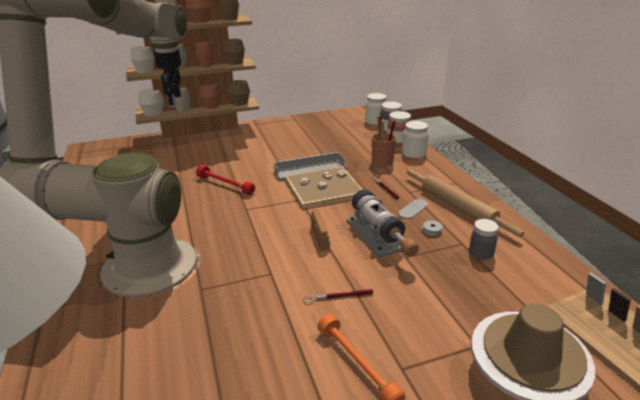

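The top view shows the board at about (227–293, 139–208) with the pan to its left. The crumbs are near (248,147), (245,165), (266,177) and (249,192). The scraper is at (347,210), the barrel runs along row 155, and the knob is at (418,151). The orange and red dumbbells are decoys. Next I'll measure on an enlarged crop.

```bash
cat > h.py <<'E'
import numpy as np, cv2
from bench import env, kinematics, monitor, eyes, job
def ray(f,uv,z):
    R=f["view"][:3,:3];t=f["view"][:3,3];o=-R.T@t
    d=R.T@np.linalg.solve(f["mtx"],[uv[0],uv[1],1.])
    return (o+d*(z-o[2])/d[2])
def proj(f,p):
    c=f["view"][:3,:3]@np.asarray(p,float)+f["view"][:3,3]; q=f["mtx"]@c; return q[:2]/q[2]
def blobs(f,lo,hi,box,amin=20):
    x0,y0,x1,y1=box; hsv=cv2.cvtColor(f["frame"],cv2.COLOR_RGB2HSV)[y0:y1,x0:x1]
    m=cv2.inRange(hsv,np.array(lo),np.array(hi)); n,l,st,c=cv2.connectedComponentsWithStats(m)
    out=[]
    for i in range(1,n):
        if st[i,4]>=amin:
            pts=np.argwhere(l==i)[:,::-1]+[x0,y0]
            out.append((st[i,4],c[i]+[x0,y0],cv2.minAreaRect(pts.astype(np.float32))))
    return out
def st():
    s=monitor.sense(); print("t",round(s["clock"],2),"p",s["position"].round(4),"F",s["contact_force"].round(1),"gap",round(s["finger_gap"],3),"gf",round(s["gripper_force"],1)); return s
E
python3 - <<'E'
from h import *
f=eyes.grab_frame("top"); g=eyes.grab_frame("side")
im=cv2.resize(f["frame"][120:230,190:440],None,fx=3.2,fy=3.2,interpolation=cv2.INTER_CUBIC)
cv2.imwrite("pics/crop1.png",im[:,:,::-1])
im=cv2.resize(g["frame"][140:270,265:455],None,fx=4,fy=4,interpolation=cv2.INTER_CUBIC)
cv2.imwrite("pics/crop2.png",im[:,:,::-1])
hsv=cv2.cvtColor(f["frame"],cv2.COLOR_RGB2HSV)
for p in [(248,147),(280,150),(347,210),(347,230),(418,151)]: print(p,hsv[p[1],p[0]])
for p in [(227,139),(293,139),(293,208),(227,208)]: print("board",ray(f,p,.018).round(4))
for b in blobs(f,(0,0,150),(40,70,255),(229,141,291,206),15): print("crumb",b[0],b[1].round(1),ray(f,b[1],.03).round(4))
E
```

```text
(248, 147) [ 18  52 162]
(280, 150) [ 16  86 199]
(347, 210) [ 13 138 177]
(347, 230) [ 13 140 218]
(418, 151) [ 15 141 196]
board [0.6305 0.3166 0.018 ]
board [0.6331 0.1265 0.018 ]
board [0.4342 0.1229 0.018 ]
board [0.4316 0.3112 0.018 ]
crumb 73 [247.5 146.9] [0.6063 0.2553 0.03  ]
crumb 72 [244.9 163.5] [0.5585 0.2615 0.03  ]
crumb 60 [265.  176.1] [0.5233 0.2033 0.03  ]
crumb 82 [248.8 191.5] [0.4785 0.2483 0.03  ]
```

View pics/crop1.png

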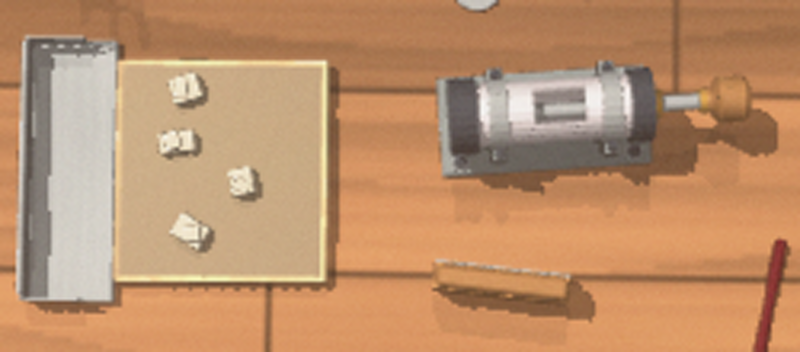

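View pics/crop2.png

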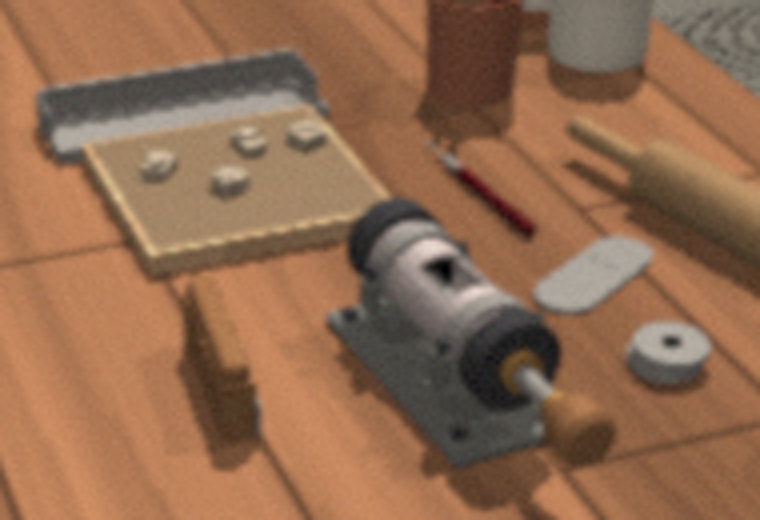

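The crops show the scraper's steel blade facing up in the top view (+x), with its top running from (435,268) to (568,290) in crop 1. The barrel axis passes through crop points (463,114), (642,104) and the knob at (728,98). The port is centred at about (559,105). Next I'll convert these to world coordinates and check them across both views.

```bash
python3 - <<'E'
from h import *
f=eyes.grab_frame("top"); g=eyes.grab_frame("side")
c=lambda u,v:((u+.5)/3.2-.5+190,(v+.5)/3.2-.5+120)
for n,p,z in [("dieL",(447,115),.062),("die",(463,114.5),.062),("cap",(642,104),.062),("capR",(656,103),.062),("rod",(683,102),.062),("knob",(728,98.5),.062),("port",(559,105),.087),
  ("portL",(533,106),.087),("portR",(585,104),.087),("scrA",(434,278),.057),("scrB",(569,288),.057),("scr",(501,281),.057)]:
    w=ray(f,c(*p),z); print(n,w.round(4),"side crop",((proj(g,w)-[265,140]+.5)*4-.5).round(0))
print("cam",(-f["view"][:3,:3].T@f["view"][:3,3]).round(3))
# scraper & knob masks: darker wood vs table, by hue/sat dump
hsv=cv2.cvtColor(f["frame"],cv2.COLOR_RGB2HSV)
for v in range(198,222,2): print(v,[tuple(int(k) for k in hsv[v,u]) for u in (330,347,364)])
E
```

```text
dieL [0.5794 0.0218 0.062 ] side crop [389. 237.]
die [0.5801 0.0079 0.062 ] side crop [398. 246.]
cap [ 0.5914 -0.1478  0.062 ] side crop [512. 362.]
capR [ 0.5925 -0.1599  0.062 ] side crop [522. 372.]
rod [ 0.5937 -0.1834  0.062 ] side crop [541. 392.]
knob [ 0.5973 -0.2226  0.062 ] side crop [576. 426.]
port [ 0.5855 -0.0735  0.087 ] side crop [455. 271.]
portL [ 0.5843 -0.0513  0.087 ] side crop [440. 255.]
portR [ 0.5866 -0.0957  0.087 ] side crop [471. 288.]
scrA [0.4376 0.0312 0.057 ] side crop [192. 273.]
scrB [ 0.4305 -0.0859  0.057 ] side crop [238. 366.]
scr [ 0.4358 -0.0269  0.057 ] side crop [217. 317.]
cam [0.363 0.04  1.444]
198 [(14, 139, 225), (13, 135, 223), (13, 135, 223)]
200 [(13, 130, 227), (13, 136, 223), (13, 139, 224)]
202 [(14, 112, 184), (13, 129, 222), (13, 138, 221)]
204 [(14, 142, 208), (15, 115, 187), (13, 130, 224)]
206 [(14, 141, 211), (14, 141, 211), (15, 118, 171)]
208 [(14, 140, 180), (14, 140, 212), (14, 140, 209)]
210 [(14, 139, 171), (14, 138, 179), (14, 138, 211)]
212 [(13, 142, 129), (14, 139, 147), (14, 140, 177)]
214 [(13, 137, 206), (13, 136, 131), (14, 138, 116)]
216 [(12, 139, 205), (13, 136, 142), (12, 133, 134)]
218 [(12, 138, 207), (12, 138, 207), (12, 134, 146)]
220 [(12, 136, 208), (13, 138, 210), (13, 137, 208)]
```

```bash
cat >> h.py <<'E'
def q(deg):
    a=np.radians((deg+90)/2); return [np.cos(a),np.sin(a),0,0]
E
python3 - <<'E'
from h import *
env.reach([.4345,-.027,.16],q(-4.5)); 
env.movel([.4345,-.027,.024],.12,guard=10); s=st()
env.close_gripper(60); s=st()
env.movel([.4345,-.027,.16],.15); st()
env.reach([.570,.158,.16],q(90.9)); st()
f=eyes.grab_frame("top"); g=eyes.grab_frame("side")
a=cv2.resize(f["frame"][100:240,180:400],None,fx=2.5,fy=2.5,interpolation=cv2.INTER_CUBIC); b=cv2.resize(g["frame"][100:240,240:460],None,fx=2.5,fy=2.5,interpolation=cv2.INTER_CUBIC)
cv2.imwrite("pics/held.png",np.vstack([a,b])[:600,:,::-1] if 0 else cv2.resize(np.vstack([a,b]),None,fx=.85,fy=.85)[:,:,::-1])
E
```

```text
t 3.79 p [ 0.4348 -0.0271  0.0245] F [-1.3  0.9  0.5] gap 1.002 gf 0.0
t 4.42 p [ 0.4347 -0.0271  0.0247] F [-3.6  1.5 12.5] gap 0.278 gf 58.3
t 5.48 p [ 0.434  -0.0269  0.1592] F [ 0.1 -0.7 -3. ] gap 0.272 gf 59.0
t 6.63 p [0.5697 0.1574 0.1596] F [ 0.3 -0.9 -0.9] gap 0.274 gf 59.0
```

View pics/held.png

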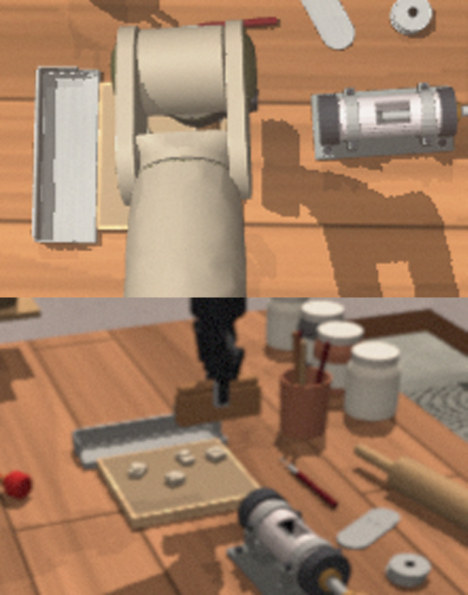

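The lower view shows the scraper hanging level and upright in the grip, from (175,388) to (258,390), above the board with the crumbs untouched. Next is the first stroke.

```bash
python3 - <<'E'
from h import *
print(env.movel([.570,.158,.0600],.12)); print(env.movel([.570,.158,.0434],.03,guard=6)); s=st()
z=s["position"][2]
print(env.movel([.5674,.326,z+.0003],.08,guard=25)); st()
env.movel([.5674,.318,.12],.15)
env.movel([.487,.150,.12],.2); 
g=eyes.grab_frame("side")
cv2.imwrite("pics/s1.png",cv2.resize(g["frame"][130:220,250:400],None,fx=4,fy=4,interpolation=cv2.INTER_CUBIC)[:,:,::-1]); st()
E
```

```text
False
True
t 8.28 p [0.5696 0.1578 0.043 ] F [ 1.8 -0.9  5.8] gap 0.276 gf 63.2
False
t 10.53 p [0.5674 0.3258 0.0432] F [-0.1 -0.1 -2.3] gap 0.277 gf 59.0
t 12.33 p [0.4873 0.1507 0.1199] F [-0.1 -0.5 -1.7] gap 0.273 gf 59.1
```

View pics/s1.png

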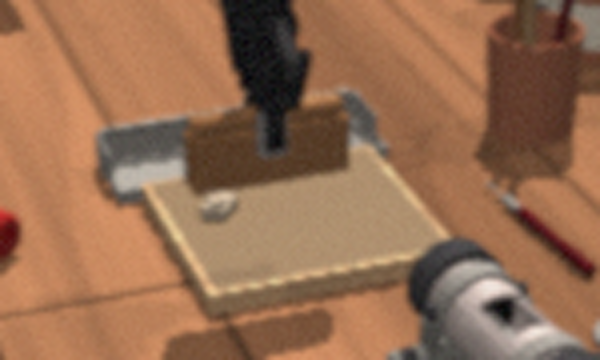

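One crumb remains at (217,206) and the rest of the visible board is clear. Next is the second stroke, then a check.

```bash
python3 - <<'E'
from h import *
env.movel([.487,.158,.0600],.15); print(env.movel([.487,.158,.0430],.03,guard=6)); s=st()
z=s["position"][2]
print(env.movel([.4844,.326,z+.0003],.08,guard=25)); st()
env.movel([.4844,.318,.15],.15)
env.reach([.4345,-.027,.15],q(-4.5)); st()
f=eyes.grab_frame("top"); g=eyes.grab_frame("side")
a=cv2.resize(g["frame"][130:220,250:400],None,fx=4,fy=4,interpolation=cv2.INTER_CUBIC)
b=cv2.resize(f["frame"][120:225,185:305],None,fx=4,fy=4,interpolation=cv2.INTER_CUBIC)[:360]
b=cv2.resize(b,(600*0+411,360)); a=cv2.resize(a,(389,360))
cv2.imwrite("pics/s2.png",np.hstack([a,b])[:,:,::-1])
E
```

```text
True
t 13.46 p [0.4867 0.1578 0.043 ] F [-0.1 -0.3  4.6] gap 0.271 gf 63.4
False
t 15.71 p [0.4844 0.3258 0.0432] F [-0.   0.3 -2.2] gap 0.275 gf 59.2
t 17.88 p [ 0.4348 -0.0265  0.1499] F [ 0.4  0.5 -0.7] gap 0.274 gf 59.2
```

View pics/s2.png

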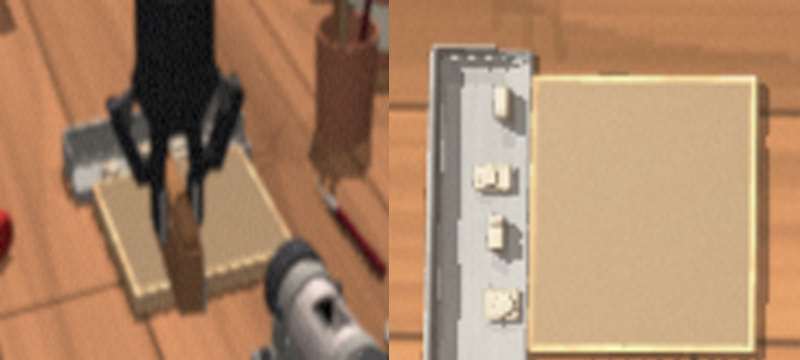

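The right-hand view shows all four crumbs in the pan, at (500,100), (493,178), (497,232) and (500,303), and the board is clear. Next I'll stand the scraper down and measure the plunger axis from the first image.

```bash
python3 - <<'E'
from h import *
print(env.movel([.4345,-.027,.0300],.15),env.movel([.4345,-.027,.0240],.03,guard=5)); st()
env.release(); st(); env.movel([.4345,-.027,.17],.15); st()
f=eyes.grab_frame("top"); g=eyes.grab_frame("side"); f["frame"]=cv2.imread("pics/top0.png")[:,:,::-1].copy(); 
gs=g["frame"]; cv2.imwrite("pics/side_placed.png",gs[:,:,::-1])
hsv=cv2.cvtColor(f["frame"],cv2.COLOR_RGB2HSV)
# axis: low-sat + dark columns of the barrel, mid between upper and lower edges
for u in (332,336,348,360,372,384,388,392):
    col=hsv[130:178,u]; print(u,[int(x) for x in np.where(col[:,1]<90)[0]+130][::1][:1],[int(x) for x in hsv[138:175:2,u,2]],[int(x) for x in hsv[138:175:2,u,1]])
for u in range(398,430,2): print(u,[(int(a),int(b)) for a,b in hsv[140:164:2,u,1:]])
E
```

```text
False True
t 19.2 p [ 0.4351 -0.0272  0.0249] F [-1.6 -0.2  7.1] gap 0.281 gf 64.9
t 19.82 p [ 0.4345 -0.027   0.0241] F [ 0.1  0.2 -0.1] gap 0.999 gf 0.0
t 20.95 p [ 0.4341 -0.0269  0.1693] F [-0.6  0.5 -0.6] gap 1.0 gf 0.0
332 [144] [167, 170, 177, 123, 94, 95, 103, 103, 100, 101, 99, 92, 89, 81, 79, 101, 115, 146, 127] [136, 128, 131, 60, 30, 27, 22, 20, 18, 28, 21, 33, 29, 50, 61, 38, 22, 17, 34]
336 [144] [167, 168, 177, 118, 92, 97, 102, 104, 103, 100, 101, 94, 87, 84, 80, 92, 110, 117, 117] [134, 135, 134, 24, 28, 24, 20, 20, 20, 15, 20, 33, 38, 46, 57, 47, 35, 24, 46]
348 [143] [170, 170, 174, 166, 198, 164, 182, 188, 195, 184, 174, 170, 145, 121, 96, 98, 101, 103, 114] [135, 134, 116, 15, 22, 22, 21, 18, 17, 18, 19, 20, 25, 32, 45, 36, 35, 35, 123]
360 [142] [172, 172, 156, 169, 219, 171, 144, 146, 187, 120, 165, 184, 146, 115, 108, 107, 105, 107, 126] [135, 129, 51, 14, 23, 28, 28, 19, 15, 28, 25, 26, 26, 33, 33, 31, 32, 43, 130]
372 [141] [170, 172, 165, 184, 210, 165, 149, 176, 183, 124, 209, 181, 137, 102, 105, 106, 106, 111, 137] [132, 129, 15, 25, 23, 29, 29, 19, 17, 3
[... 2250 characters left out ...]
5, 190), (139, 205), (139, 203), (142, 190), (140, 159), (138, 126), (132, 145), (135, 136), (131, 132)]
422 [(138, 178), (137, 181), (140, 146), (141, 195), (144, 207), (141, 202), (140, 190), (142, 165), (136, 129), (136, 143), (131, 134), (135, 128)]
424 [(135, 179), (138, 181), (141, 193), (138, 187), (143, 161), (145, 148), (142, 156), (139, 134), (132, 139), (134, 143), (136, 131), (135, 130)]
426 [(135, 178), (138, 179), (141, 196), (141, 196), (140, 180), (133, 151), (139, 219), (134, 145), (137, 143), (138, 142), (130, 135), (134, 131)]
428 [(135, 180), (135, 177), (137, 197), (137, 196), (135, 181), (141, 145), (137, 220), (140, 204), (135, 142), (136, 143), (138, 133), (135, 130)]
```

The rod is centred near (402,151.5) and the knob near (417.3,150.6), giving a knob position of about (0.597, −0.2225, 0.062). That is 147 mm along the extruder, so the piston face is at about −60 mm and the draw is about 90 mm.

```bash
python3 - <<'E'
from h import *
env.reach([.597,-.2225,.15],q(4.2)); st()
print(env.movel([.597,-.2225,.0433],.12,guard=8)); env.hold(.2); s0=st(); print(s0["ft_torque"].round(3))
env.close_gripper(22); env.hold(.3); s=st(); print(s["ft_torque"].round(3))
g=eyes.grab_frame("side")
cv2.imwrite("pics/grip.png",cv2.resize(g["frame"][140:280,270:470],None,fx=4,fy=4,interpolation=cv2.INTER_CUBIC)[:,:,::-1])
E
```

```text
t 22.05 p [ 0.5967 -0.2216  0.1501] F [-0.1 -0.4  0.5] gap 0.999 gf 0.0
False
t 23.29 p [ 0.5973 -0.2226  0.0439] F [ 0.6 -0.2 -0.3] gap 0.997 gf 0.0
[ 0.015  0.055 -0.016]
t 24.07 p [ 0.597  -0.2225  0.0434] F [ 0.4 -0.1  1.3] gap 0.454 gf 22.8
[ 0.08  -0.003  0.003]
```

View pics/grip.png

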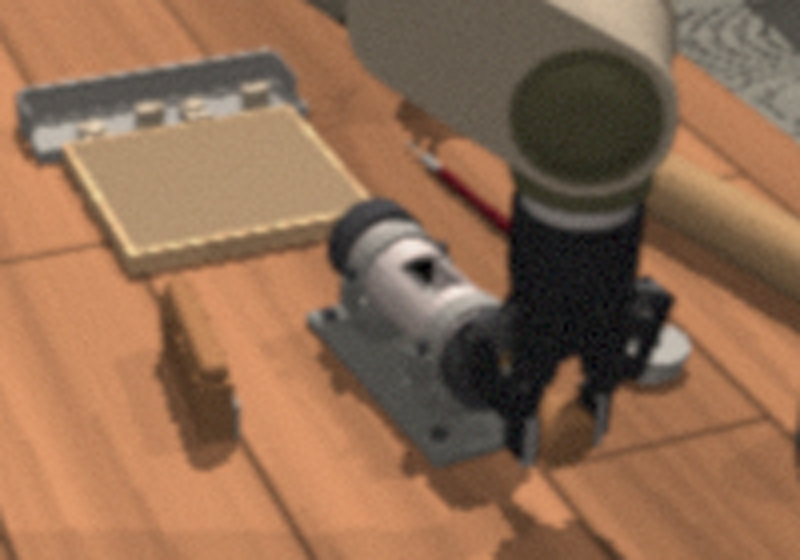

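The knob is held centrally between the fingers at about (565,420), with near-zero side force. The scraper stands upright at (200,380) and the crumbs are in the pan. Next I'll draw the plunger slowly in steps, correcting for side force as I go.

```bash
python3 - <<'E'
from h import *
d=np.array([.0735,-.9973,0]); n=np.array([.9973,.0735,0])
p0=np.array([.597,-.2225,.0433]); off=np.zeros(3)
for i in range(1,10):
    hit=env.movel(p0+off+d*.010*i,.035,guard=12); s=monitor.sense(); F=s["contact_force"]
    fl,fz=F@n,F[2]
    print(i,hit,"t",round(s["clock"],1),"lat %.1f ax %.1f z %.1f"%(fl,F@d,fz),"Tz %.2f"%s["ft_torque"][2],"gap %.3f"%s["finger_gap"],"trav %.1f"%((s["position"]-p0)@d*1000), off.round(4))
    if hit: break
    if abs(fl)>1.5: off+=n*np.clip(fl*1e-4,-4e-4,4e-4)
    if abs(fz)>2.5: off[2]+=np.clip(fz*1e-4,-4e-4,4e-4)
f=eyes.grab_frame("top"); g=eyes.grab_frame("side")
a=cv2.resize(g["frame"][140:290,280:460],(432,360),interpolation=cv2.INTER_CUBIC)
b=cv2.resize(f["frame"][125:225,320:420],(360,360),interpolation=cv2.INTER_CUBIC)
cv2.imwrite("pics/drawn.png",np.hstack([a,b])[:,:,::-1])
E
```

```text
1 False t 24.6 lat -0.2 ax 2.1 z 0.4 Tz -0.05 gap 0.459 trav 10.8 [0. 0. 0.]
2 False t 25.0 lat 0.4 ax 1.9 z 0.7 Tz -0.03 gap 0.457 trav 20.6 [0. 0. 0.]
3 False t 25.4 lat 0.6 ax 1.4 z -0.2 Tz -0.03 gap 0.453 trav 30.5 [0. 0. 0.]
4 False t 25.9 lat 0.5 ax 1.4 z 0.5 Tz -0.04 gap 0.456 trav 40.5 [0. 0. 0.]
5 False t 26.3 lat 0.3 ax 1.1 z 0.6 Tz -0.06 gap 0.453 trav 50.5 [0. 0. 0.]
6 False t 26.7 lat 1.0 ax 1.4 z -0.4 Tz -0.10 gap 0.454 trav 60.5 [0. 0. 0.]
7 False t 27.2 lat 0.8 ax 0.7 z -0.1 Tz -0.11 gap 0.455 trav 70.5 [0. 0. 0.]
8 False t 27.6 lat 0.0 ax 0.9 z 0.1 Tz -0.08 gap 0.459 trav 80.4 [0. 0. 0.]
9 False t 28.0 lat 0.5 ax -0.3 z -0.7 Tz -0.09 gap 0.459 trav 90.4 [0. 0. 0.]
```

View pics/drawn.png

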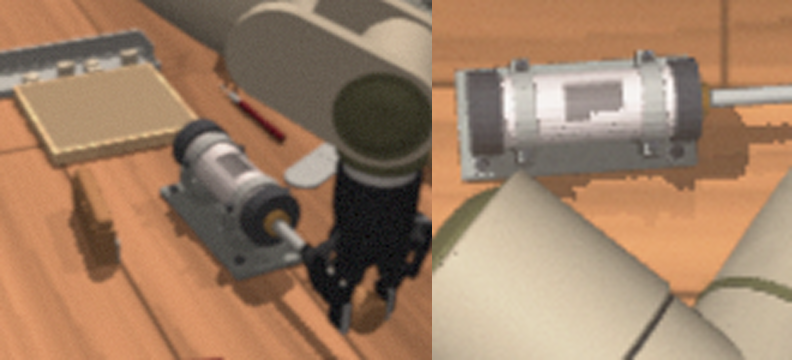

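The port at (595,100) now shows only the empty bore, with no rod or piston. The rod is fully extended with the knob still gripped, forces stayed near zero, and there was no stop against the cap. The scraper still stands upright and the crumbs are in the pan, so I'm handing in.

```bash
python3 - <<'E'
from h import *
env.hold(.3); st(); print(job.hand_in())
E
```

```text
t 28.43 p [ 0.6036 -0.3122  0.0434] F [ 0.8  0.3 -0.6] gap 0.458 gf 22.6
the job is handed in; nothing more can be done
None
```

The job is handed in at 28 s: all four crumbs are in the pan, the scraper stands upright on the table, and the plunger is drawn back about 90 mm with the port clear, short of the end cap, and the knob still held.

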